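# Chilling cube into the tumbler with the ice tongs

### The arm

A 7-joint arm with a two-finger parallel gripper is mounted at the origin on the work surface. World frame = base frame: x ahead of the robot, y to its left, z up, the work surface at z = 0. Lengths are in m, angles in rad, forces in N, time in s.
With the tool pointing down it reaches from about 0.4 to 0.875 m from the base axis. Payload 4.4 kg.
Tool frame: the origin (TCP) lies midway between the tips of the shut fingers; the grasp point (between the pads) lies 19 mm behind it; x points along the fingers, y is the direction in which the jaws open and shut, and the axes are right-handed (so a half turn about x gives the same grasp; the last joint's range is limited). The gripper opens to 85 mm and grips with 20 to 120 N. Pads are 22 mm wide; open, the fingers measure 114 mm over their backs; the gripper's body (76 mm by 85 mm) begins 54 mm behind the grasp point. The pads swing forward as they close: fully open they stand 13 mm farther back than shut.
Start: joints at [1.057, 0.628, 0.038, 1.517, -0.027, 0.996, -0.02], TCP at [0.281, -0.586, 0.231] pointing down, gripper open.
Joint ranges: [-3.06, 3.06], [-0.37, 2.12], [-1.25, 1.32], [0.18, 2.47], [-1.1, 4.24], [0.23, 1.98], [-2.94, 2.94]. Speed limits (rad/s): [2.57, 2.57, 3.14, 3.14, 3.14, 3.14, 3.14].

### API

Orientations are given as a unit quaternion [x, y, z, w].
In Python, from station import bot, effector, planner, readout, camera, camera_info, job gives the robot as it stands. Calls block until the motion is done:
- bot.move_ptp(position, orientation): joint-space move of the TCP to a pose.
- bot.move_l(position, vel=0.15, ori=None, until_force=None): straight line of the TCP; ori=None keeps the orientation; vel is the mean speed in m/s. With until_force (N) it stops when the force on the tool has changed by that much, and returns True; else False.
- bot.set_joints(angles): joint-space move.
- effector.let_go() and effector.close(grasp_force=None): open the fingers fully, or close them until they stop; grasp_force is the grip in N (None keeps the last).
- bot.dwell(seconds).
- planner.inverse_kinematics(position, orientation): joint angles nearest the present ones, or None.
- readout.get_obs(): the state.
- camera(name): name is "side" or "top"; returns the picture (384x512x3 uint8, red, green, blue); there is no depth.
- camera_info(name): a dict with "fx", "fy", "cx", "cy" (pixels), "R" (3x3) and "t" (3): a world point X has camera coordinates R X + t. Camera axes: x right, y down, z forward; pixel columns grow to the right and rows downward; lengths in m; the calibration is good to about 2 mm. A picture is of the moment at which its call begins. camera_info takes no time and is no camera call.
A pose or a line that the arm cannot do raises bot.MotionError and nothing moves.
- job.finish_job(): hands the job in, once; it reports no verdict.
The state is a dict: "clock": time; "joint_pos": joint angles; "joint_velocities": joint speeds; "effort": joint torques, N m; "eef_pos": TCP position; "orientation": TCP orientation; "ft_force": force on the tool from outside, world axes, zero at the start; "torque": the same for the moment, N m; "finger_gap": opening from 0.0 (shut) to 1.0 (fully open).
Only numpy, scipy, OpenCV 4.12 (cv2) and the standard library are available. Lean on these libraries where they do the work, as an engineer would, in place of code of your own. Each camera call takes 0.05 s, during which the arm holds its last target.

### The job

Take the ice tongs out of the bar caddy, pick the steel chilling cube off the tray with them and lower it into the steel tumbler, letting go only when it is well down inside rather than dropping it from the top. Then stand the tongs back in their well of the caddy. Never touch the cube with the gripper itself, and leave the tumbler standing in its place and the other things on the table undisturbed.

Things in the scene. Friction and masses are not known exactly. Their poses are not given: they have to be found in the camera images.
- tongs_grip (a point): Sprung steel ice tongs: upside-down V/U of 18 mm wide strip, 157 mm tall, 85 g, standing on their tips in the caddy's well, bow on top. Point midway between the two black rubber grip pads (outer faces of the arms, 18 mm wide, 32 mm tall), 112 mm above the tips, 45 mm below the bow's top. z up to the bow, y across the arms (squeeze along it), x along the strip width; half turn about z = same.
- tongs_tip (a point): Midway between the lower ends of the tongs' two tips, 112 mm below tongs_grip, same axes; tips are flat toothed ends 18 mm wide (x), 2.5 mm thick. Free, the tips are 50 mm apart inside (55 mm outside) and it is 41 mm over the pads. At 38 to 39 mm over the pads (3 to 5 N on each) the tongs are held securely with tips about 40 mm apart; shut on the cube they are 33 to 34 mm over the pads.
- tongs_left (a joint): Squeeze angle (rad) of the tongs' +y arm about its pivot at the bow, 38 mm above tongs_grip: 0 free, grows as it is squeezed, about 0.09 when shut on the cube. Spring: about 3 N on each pad per mm that each pad moves in. Pinching the cube takes 10 N on each pad plus 4 N per newton of pinch: 25 to 60 N of grip is right. They open by themselves as the grip eases.
- tongs_right (a joint): The same for the tongs' -y arm.
- cube_center (a point): Centre of the stainless chilling cube, 25 mm on each edge, about 45 g, standing flat on the tray; its axes are square to its faces (any quarter turn is equivalent for gripping).
- tray: Bamboo serving tray, fixed, 120 mm (x) by 160 mm (y), 14 mm tall with 6 mm walls; origin at the centre of its underside. The inner floor is 5 mm above the table, the cube stands on it with its centre at least 35 mm from the walls.
- tumbler_in (a point): Centre of the inner floor of the stainless steel tumbler, a loose open cup standing on the table, 240 g, 80 mm tall; its inner floor is 6 mm above the table, wall 3 mm, inside radius 33 mm at the floor and 39 mm at the rim. z up its axis.
- caddy: Black plastic bar caddy, fixed: 96 mm (x) by 74 mm (y). Origin at the centre of its underside. The tong well is the narrow upright pocket at its -x end, 80 mm tall; beyond it (+x) is the bay with paper napkins, 68 mm tall.
- caddy_well (a point): Centre of the floor of the tong well, 4 mm above the table and 30 mm to -x of the caddy's origin. The well is open on top, 76 mm deep, 30 mm (x) by 68 mm (y) inside; the tongs stand in it with their y axis along the caddy's y axis.
- bowl_center (a point): Bystander: centre of an empty yellow plastic bowl, 144 mm wide, 56 mm tall.
- ashtray_center (a point): Bystander: centre of a round blue ceramic ashtray, 112 mm wide, 32 mm tall.
- clip_center (a point): Bystander: a chrome spring clip, 75 mm long, 25 mm tall, lying on the table; the point is on it, 10 mm up.
- domino_center (a point): Bystander: clear acrylic domino holder with three stepped tiers of white dominoes, 75 by 170 mm, 110 mm tall; the point is in its middle, 40 mm up.
There are look-alikes about, which are no part of the job. Leave any orange look-alike of the part that bears tongs_grip alone.

How it is judged:
On the way, in this order (a step that is already met when the one before it is completed fails the run):
1. the cube is held up off the tray, at least 30 mm, between the tongs (contact force between tongs and cube above 0.5 N and height (world z) of cube_center above 0.0475 m), for 0.2 s.
2. the cube, still gripped by the tongs, is wholly below the tumbler's rim (its centre at most 55 mm above the tumbler's underside and inside its walls) (contact force between tongs and cube above 0.5 N and z of cube_center in the frame of tumbler_in below 0.049 m and horizontal distance between cube_center and tumbler_in below 0.03 m), for 0.1 s.
3. the cube is let go, inside the tumbler (contact force between tongs and cube below 0.05 N and z of cube_center in the frame of tumbler_in below 0.03 m and horizontal distance between cube_center and tumbler_in below 0.03 m), for 0.2 s.
At the end, for the whole second after the job is handed in: the cube lies in the upright tumbler on its floor (centre within 30 mm of the axis and 30 mm above the inner floor), the tongs stand in the caddy's well (tips within 18 mm of its centre and 16 mm above its floor, leaning less than 0.3 rad), and all is at rest (horizontal distance between cube_center and tumbler_in below 0.03 m and z of cube_center in the frame of tumbler_in below 0.03 m and angle between tumbler_in's own z axis and vertical below 0.1 rad and height (world z) of tumbler_in below 0.012 m and horizontal distance between tongs_tip and caddy_well below 0.018 m and height (world z) of tongs_tip below 0.02 m and angle between tongs_grip's own z axis and vertical below 0.3 rad and linear speed of each of tongs, cube below 0.02 m/s); the robot touches nothing.
It fails at once if the gripper touches the cube (contact force between any of the fingers, the arm and cube above 0.2 N).
It fails at once if the tumbler is tipped by more than 0.5 rad or pushed more than 50 mm (angle between tumbler_in's own z axis and vertical above 0.5 rad or distance of tumbler_in from where it was at the start of the episode above 0.05 m).
It fails at once if the bowl, ashtray, clip or domino holder is shifted by more than 20 mm (distance of any of bowl_center, ashtray_center, clip_center, domino_center from where it was at the start of the episode above 0.02 m).
It also fails if it takes over 58 s, if anything falls off the work surface, if the arm or the gripper's body presses on something with over 40 N, if the wrist force passes 120 N, or if a joint passes its speed limit or range.

## Working session

There is one attempt and no reset: what is moved stays moved. The work goes in short steps, each a Python script; the robot and the scene stay as the last script left them, time stands still between calls to the robot, and variables do not carry over. Pictures are saved under pics/ and viewed, and the job is handed in when it is done.

```bash
ls; mkdir -p pics; python3 - <<'E'
from station import bot, effector, planner, readout, camera, camera_info, job
import cv2
for n in ("side","top"):
    im=camera(n); cv2.imwrite(f"pics/{n}0.png",im[:,:,::-1]); 
    print(n,camera_info(n))
print(readout.get_obs())
E
```

```text
pics
side {'fx': 377.9443291387589, 'fy': 377.9443291387589, 'cx': 252.41055178501665, 'cy': 192.81494435669867, 'R': array([[ 0.99781295, -0.06518082, -0.01099018],
       [-0.05511803, -0.72866631, -0.68264735],
       [ 0.03648734,  0.68176012, -0.73066532]]), 't': array([-0.59962054,  0.14801965,  1.15560928])}
top {'fx': 387.28012348442184, 'fy': 387.28012348442184, 'cx': 257.5723239551306, 'cy': 189.31292735456904, 'R': array([[-0.01539854, -0.99984743, -0.00824615],
       [-0.99694916,  0.015984  , -0.07639944],
       [ 0.07651959,  0.00704455, -0.99704319]]), 't': array([0.06414323, 0.58513718, 1.30234078])}
{'clock': 0.1, 'joint_pos': array([ 1.05718427,  0.62925443,  0.03845849,  1.51822723, -0.02703106,
        0.99627767, -0.02001805]), 'joint_velocities': array([ 0.00077947, -0.00205941,  0.00027522, -0.00373503, -0.00154968,
        0.00053433, -0.00033187]), 'effort': array([ 3.50118666e-03, -5.64523530e+01,  1.23006832e+00, -1.93974370e+01,
        1.10545228e-02,  5.34548803e-03, -7.76946166e-06]), 'eef_pos': array([ 0.28124649, -0.58541587,  0.2304938 ]), 'orientation': array([-0.68933044, -0.15755881,  0.68958757, -0.1564217 ]), 'ft_force': array([ 0.5335411 , -0.22914068, -1.08170947]), 'torque': array([ 0.02216692,  0.03685614, -0.01068531]), 'finger_gap': 1.0008919751007443}
```

View pics/side0.png

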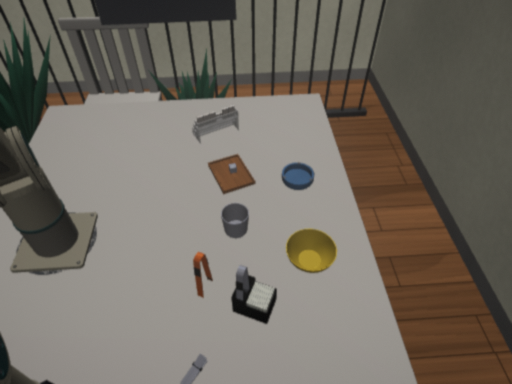

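View pics/top0.png

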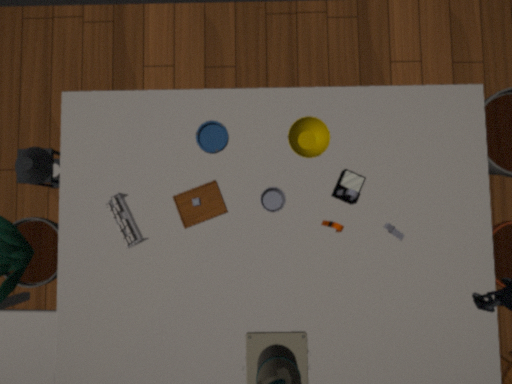

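```bash
python3 - <<'E'
import cv2,numpy as np
t=cv2.imread("pics/top0.png"); s=cv2.imread("pics/side0.png")
def c(im,x0,y0,w,h,k): return np.clip(cv2.resize(im[y0:y0+h,x0:x0+w],None,fx=k,fy=k,interpolation=cv2.INTER_CUBIC).astype(float)*1.5,0,255).astype(np.uint8)
a=np.hstack([c(t,320,160,50,40,8),c(t,170,175,50,40,8)])
b=np.hstack([c(s,225,255,60,70,6),c(s,185,240,60,70,6)])
b=cv2.copyMakeBorder(b,0,0,0,800-b.shape[1],cv2.BORDER_CONSTANT) 
cv2.imwrite("pics/crop1.png",a); cv2.imwrite("pics/crop2.png",b)
cv2.imwrite("pics/crop3.png",np.hstack([c(s,205,150,55,90,6),c(t,250,180,50,67,8)[:540]]))
E
```

```text
Traceback (most recent call last):
ValueError: all the input array dimensions except for the concatenation axis must match exactly, but along dimension 0, the array at index 0 has size 540 and the array at index 1 has size 536
```

View pics/crop1.png

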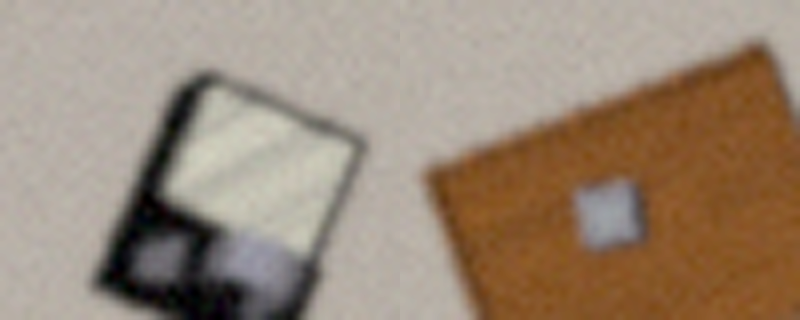

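View pics/crop2.png

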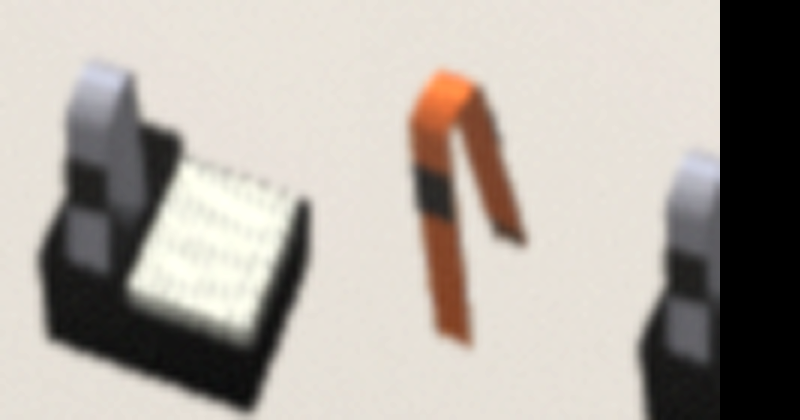

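```bash
cat > h.py <<'E'
import numpy as np, cv2
from station import camera_info
CI={n:camera_info(n) for n in("side","top")}
def ray(n,u,v,z):
    c=CI[n]; d=c["R"].T@np.array([(u-c["cx"])/c["fx"],(v-c["cy"])/c["fy"],1]); o=-c["R"].T@c["t"]
    return o+d*(z-o[2])/d[2]
def proj(n,X):
    c=CI[n]; p=c["R"]@np.array(X)+c["t"]; return np.array([c["fx"]*p[0]/p[2]+c["cx"],c["fy"]*p[1]/p[2]+c["cy"]])
def tri(a,b):
    A=[];B=[]
    for n,(u,v) in (("side",a),("top",b)):
        c=CI[n]; d=c["R"].T@np.array([(u-c["cx"])/c["fx"],(v-c["cy"])/c["fy"],1]); d/=np.linalg.norm(d); o=-c["R"].T@c["t"]
        P=np.eye(3)-np.outer(d,d); A.append(P);B.append(P@o)
    return np.linalg.lstsq(np.vstack(A),np.hstack(B),rcond=None)[0]
E
python3 - <<'E'
from h import *
t=cv2.imread("pics/top0.png"); s=cv2.imread("pics/side0.png")
def c(im,x0,y0,w,h,k): return np.clip(cv2.resize(im[y0:y0+h,x0:x0+w],None,fx=k,fy=k,interpolation=cv2.INTER_CUBIC).astype(float)*1.5,0,255).astype(np.uint8)
cv2.imwrite("pics/crop3.png",np.hstack([c(s,205,150,55,90,6),c(t,252,180,55,90,6)]))
cv2.imwrite("pics/crop4.png",np.hstack([c(t,325,160,50,60,10)]))
cs=lambda u,v:(u/8+320-.5+.06,v/8+160-.5+.06)
for nm,p,z in(("farL",(205,70),.068),("farR",(365,140),.068),("nearL",(100,287),.08)):
    print(nm,ray("top",*cs(*p),z))
ss=lambda u,v:(u/6+225-.42,v/6+255-.42)
for nm,p,z in(("botL",(48,335),0),("bot",(250,408),0),("topL",(42,258),.08),("topR",(308,200),.068),("wellTopR",(182,140),.08)):
    print(nm,ray("side",*ss(*p),z))
print("bow side",ray("side",*ss(103,65),.158), "bow top", ray("top",*cs(255,260),.161))
# cube
hsv=cv2.cvtColor(t,cv2.COLOR_BGR2HSV)
m=np.zeros(t.shape[:2],np.uint8); m[190:212,185:207]=((hsv[190:212,185:207,1]<110)*255)
cn=max(cv2.findContours(m,0,1)[0],key=cv2.contourArea); r=cv2.minAreaRect(cn); print("cube",r,cv2.contourArea(cn)); 
k=cv2.boxPoints(r);print([ray("top",*q,.03)[:2].round(4) for q in k])
k=cv2.moments(m,True);print(ray("top",k['m10']/k['m00'],k['m01']/k['m00'],.03))
# tray
m=((hsv[...,0]<22)&(hsv[...,1]>100)).astype(np.uint8)*255; m[:,:150]=0;m[:165]=0;m[240:]=0;m[:,250:]=0
cn=max(cv2.findContours(m,0,1)[0],key=cv2.contourArea); r=cv2.minAreaRect(cn); print("tray",r,[ray("top",*q,.014)[:2].round(4) for q in cv2.boxPoints(r)])
o=m*0; 
E
```

```text
farL [ 0.64768596 -0.2365469   0.068     ]
farR [ 0.61749256 -0.30155049  0.068     ]
nearL [ 0.55773807 -0.18823186  0.08      ]
botL [ 0.53141387 -0.26241024  0.        ]
bot [ 0.61690215 -0.30172388  0.        ]
topL [ 0.53273888 -0.26750154  0.08      ]
topR [ 0.645943   -0.24239495  0.068     ]
wellTopR [ 0.59409807 -0.21680057  0.08      ]
bow side [ 0.5622597  -0.22634617  0.158     ] bow top [ 0.56244129 -0.2326493   0.161     ]
cube ((195.73532104492188, 201.44122314453125), (8.48874568939209, 8.48874568939209), 75.96376037597656) 58.5
[array([0.5583, 0.2832]), array([0.5649, 0.2551]), array([0.5368, 0.2482]), array([0.5302, 0.2762])]
[0.55095613 0.26828195 0.03      ]
tray ((199.61880493164062, 203.8118896484375), (33.90855407714844, 45.61190414428711), 69.14553833007812) [array([0.568 , 0.3492]), array([0.6219, 0.2019]), array([0.512 , 0.1612]), array([0.4587, 0.3077])]
```

View pics/crop3.png

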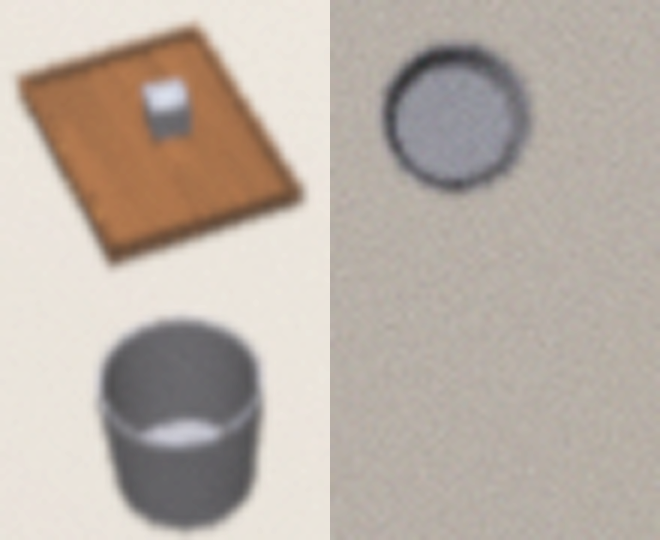

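View pics/crop4.png

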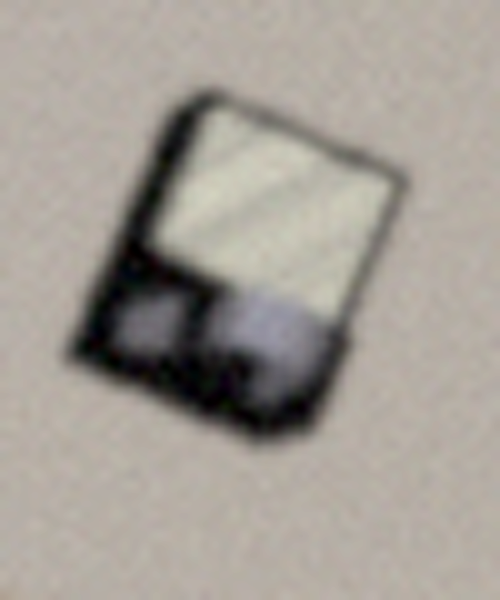

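```bash
cat >> h.py <<'E'
from station import bot, effector, planner, readout, camera, job
from scipy.spatial.transform import Rotation as Ro
def ori(yaw_deg, flip=False):
    # tool x down, tool y along tongs y axis (yaw+90)
    a=np.radians(yaw_deg+90+(180 if flip else 0)); x=np.array([0,0,-1.]); y=np.array([np.cos(a),np.sin(a),0]); z=np.cross(x,y)
    return Ro.from_matrix(np.c_[x,y,z]).as_quat()
def st(m=''):
    o=readout.get_obs(); print(m,'t',round(o['clock'],2),'gap',round(float(o['finger_gap']),4),'p',o['eef_pos'].round(4),'F',o['ft_force'].round(2),'q',o['joint_pos'].round(2)); return o
def snap(n,f,box=None,k=1):
    im=camera(n)[:,:,::-1]
    cv2.imwrite(f"pics/{f}_full.png",im)
    if box: x0,y0,w,h=box; im=np.clip(cv2.resize(im[y0:y0+h,x0:x0+w],None,fx=k,fy=k,interpolation=cv2.INTER_CUBIC).astype(float)*1.5,0,255).astype(np.uint8)
    cv2.imwrite(f"pics/{f}.png",im)
E
python3 - <<'E'
from h import *
o=readout.get_obs(); print(Ro.from_quat(o['orientation']).as_matrix().round(2))
for fl in (0,1):
  for p,y in (((.561,-.2345,.25),-25),((.55,.267,.25),12.5),((.55,.267,.25),102.5),((.55,.267,.25),-77.5),((.549,.004,.25),-20)):
    q=planner.inverse_kinematics(p,ori(y,fl)); print(fl,p,y,None if q is None else np.round(q,2))
E
```

```text
[[ 0.    0.43 -0.9 ]
 [ 0.   -0.9  -0.43]
 [-1.    0.   -0.  ]]
0 (0.561, -0.2345, 0.25) -25 [ 0.7   0.6  -0.57  1.61  0.36  1.04  1.16]
0 (0.55, 0.267, 0.25) 12.5 [ 0.02  0.69 -0.9   1.59  0.58  1.14  0.77]
0 (0.55, 0.267, 0.25) 102.5 [ 0.09  0.76 -1.06  1.59  0.69  1.21  2.25]
0 (0.55, 0.267, 0.25) -77.5 [-0.15  0.61 -0.57  1.6   0.36  1.05 -0.61]
0 (0.549, 0.004, 0.25) -20 [ 0.37  0.53 -0.65  1.77  0.38  0.98  0.79]
1 (0.561, -0.2345, 0.25) -25 [ 0.18  0.56  0.27  1.62 -0.17  0.98 -1.5 ]
1 (0.55, 0.267, 0.25) 12.5 [-0.38  0.56 -0.19  1.6   0.12  0.99 -1.96]
1 (0.55, 0.267, 0.25) 102.5 [-0.15  0.61 -0.57  1.6   0.36  1.05 -0.61]
1 (0.55, 0.267, 0.25) -77.5 [ 0.09  0.76 -1.06  1.59  0.69  1.21  2.25]
1 (0.549, 0.004, 0.25) -20 [-0.16  0.46  0.15  1.78 -0.08  0.9  -1.89]
```

```bash
python3 - <<'E'
from h import *
bot.move_ptp((.561,-.2345,.27),ori(-25)); st('hover')
bot.move_l((.561,-.2345,.20),vel=.2); st()
snap("side","a1",(205,215,90,95),6)
snap("top","a2",(300,150,90,70),8)
E
```

```text
hover t 3.3 gap 0.9986 p [ 0.5604 -0.2361  0.2697] F [ 0.26 -0.13 -0.3 ] q [ 0.7   0.58 -0.58  1.58  0.35  1.08  1.17]
 t 3.8 gap 1.0026 p [ 0.5611 -0.2351  0.2002] F [0.53 0.11 0.15] q [ 0.68  0.65 -0.55  1.66  0.4   0.94  1.12]
```

View pics/a1.png

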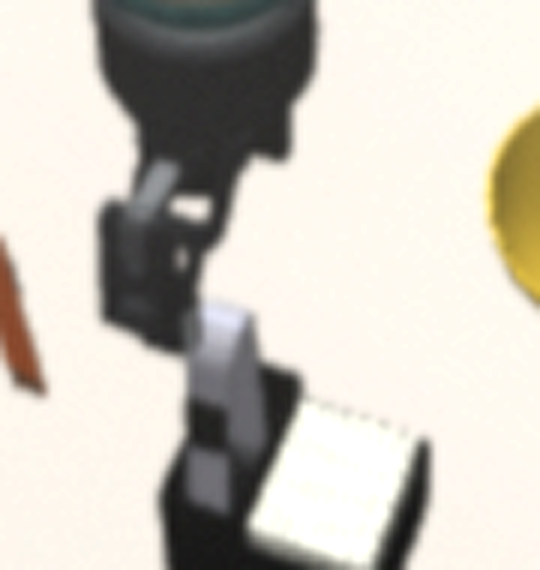

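```bash
python3 - <<'E'
from h import *
f=lambda p:((p-np.array([205,215])+.42)*6).round(0)
Y=np.array([.423,.906,0]);C=np.array([.5611,-.2351,.2])
X=np.array([.906,-.423,0])
print("tcp",f(proj("side",C)))
for s in(-1,1): print([f(proj("side",C+s*Y*w+np.array([0,0,h]))) for w in(.0425,.057) for h in (.013,.04)])
b=np.array([.561,-.2345,.0])
for s in(-1,1):
  print("tong pad", f(proj("side",b+s*Y*.0205+[0,0,.116])), "pad edges",[f(proj("side",b+s*Y*.0205+X*e+[0,0,.116])) for e in(-.009,.009)],"bow",f(proj("side",b+[0,0,.161])),"tops well outer",f(proj("side",b+s*Y*.037-X*.018+[0,0,.08])))
E
```

```text
tcp [218. 265.]
[array([172., 338.]), array([169., 298.]), array([156., 370.]), array([152., 330.])]
[array([258., 161.]), array([257., 119.]), array([272., 133.]), array([271.,  91.])]
tong pad [205. 419.] pad edges [array([184., 412.]), array([225., 427.])] bow [221. 319.] tops well outer [153. 483.]
tong pad [243. 337.] pad edges [array([223., 330.]), array([263., 344.])] bow [221. 319.] tops well outer [221. 337.]
```

View pics/a2.png

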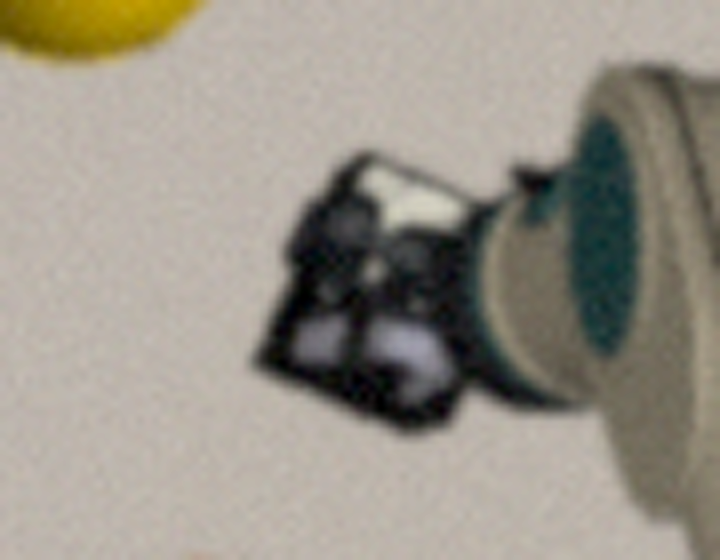

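```bash
python3 - <<'E'
from h import *
print(bot.move_l((.5612,-.2355,.130),vel=.15,until_force=8)); st()
print(bot.move_l((.5612,-.2355,.100),vel=.08,until_force=8)); st()
print(effector.close(4)); st('closed4')
snap("side","b1",(205,215,90,95),6)
E
```

```text
False
 t 4.52 gap 1.0026 p [ 0.562  -0.2355  0.1309] F [ 0.02  0.64 -0.12] q [ 0.65  0.74 -0.5   1.72  0.46  0.8   1.07]
False
 t 5.04 gap 0.9994 p [ 0.561  -0.2353  0.0995] F [ 0.48 -0.15  0.86] q [ 0.64  0.78 -0.47  1.74  0.49  0.75  1.05]
False
closed4 t 5.59 gap 0.376 p [ 0.5622 -0.2355  0.101 ] F [ 0.07 -0.39  5.87] q [ 0.64  0.77 -0.48  1.74  0.49  0.75  1.05]
```

View pics/b1.png

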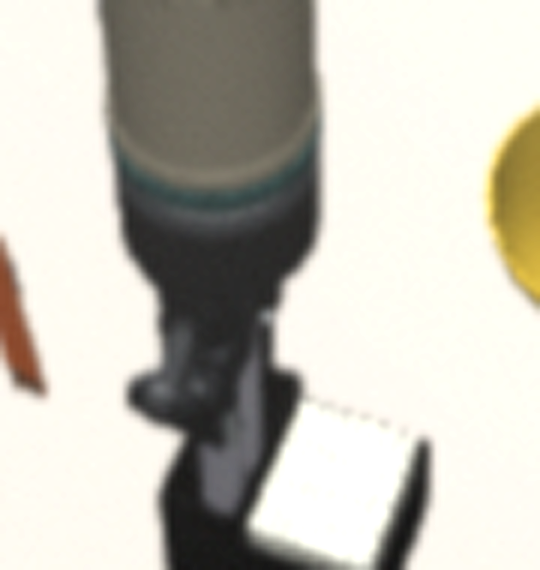

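```bash
python3 - <<'E'
from h import *
st();bot.dwell(.3);st()
E
```

```text
t 5.64 gap 0.3778 p [ 0.5622 -0.2355  0.101 ] F [-0.12  0.47  4.96] q [ 0.64  0.77 -0.48  1.74  0.49  0.75  1.05]
 t 5.94 gap 0.379 p [ 0.5622 -0.2355  0.101 ] F [0.16 0.19 5.4 ] q [ 0.64  0.77 -0.48  1.74  0.49  0.75  1.05]
```

```bash
python3 - <<'E'
from h import *
effector.let_go(); st('open')
bot.move_l((.5612,-.2355,.130),vel=.1); st()
for f in (20,60,20):
    print(f,effector.close(f)); bot.dwell(.1); st()
E
```

```text
open t 6.51 gap 1.0011 p [ 0.5611 -0.2355  0.0999] F [0.3  0.5  0.27] q [ 0.64  0.78 -0.47  1.74  0.49  0.75  1.05]
 t 6.96 gap 0.9983 p [ 0.5614 -0.2357  0.1304] F [ 0.23  0.02 -0.05] q [ 0.65  0.74 -0.5   1.72  0.46  0.8   1.07]
20 False
 t 7.67 gap 0.3813 p [ 0.5615 -0.2355  0.1303] F [-0.77  0.01  3.54] q [ 0.65  0.74 -0.5   1.72  0.46  0.8   1.07]
60 False
 t 7.98 gap 0.3336 p [ 0.5615 -0.2355  0.1302] F [1.18 0.1  5.25] q [ 0.65  0.74 -0.5   1.72  0.46  0.8   1.07]
20 False
 t 8.3 gap 0.3313 p [ 0.5615 -0.2355  0.1302] F [-0.19  0.01  4.43] q [ 0.65  0.74 -0.5   1.72  0.46  0.8   1.07]
```

```bash
python3 - <<'E'
from h import *
effector.let_go()
bot.move_l((.5612,-.2355,.144),vel=.1); st('open')
print(effector.close(20)); bot.dwell(.05); st('20')
bot.move_l((.5612,-.2355,.240),vel=.15); bot.dwell(.1); st('lift')
snap("side","c1",(205,185,90,95),6)
snap("top","c2",(320,150,60,60),8)
E
```

```text
open t 9.18 gap 0.9994 p [ 0.5618 -0.2356  0.1447] F [-0.08  0.95 -0.21] q [ 0.66  0.72 -0.51  1.71  0.45  0.83  1.08]
False
20 t 9.78 gap 0.3546 p [ 0.5614 -0.2351  0.144 ] F [-0.23  0.85  0.41] q [ 0.66  0.72 -0.51  1.71  0.45  0.83  1.08]
lift t 10.68 gap 0.3459 p [ 0.5603 -0.2354  0.2386] F [-0.32 -0.34 -1.45] q [ 0.7   0.61 -0.57  1.62  0.37  1.02  1.15]
```

View pics/c1.png

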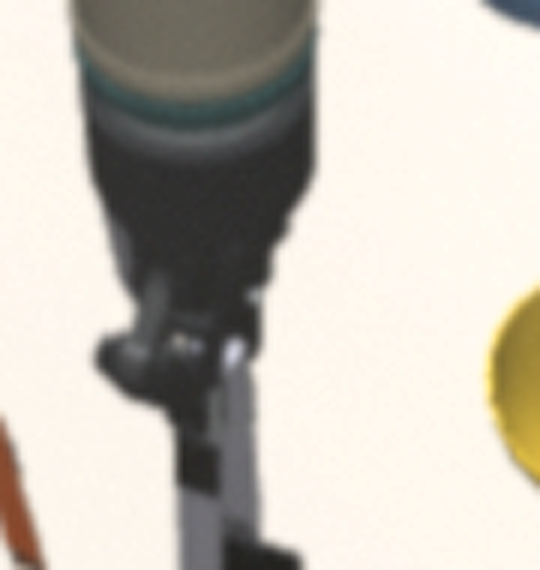

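View pics/c2.png

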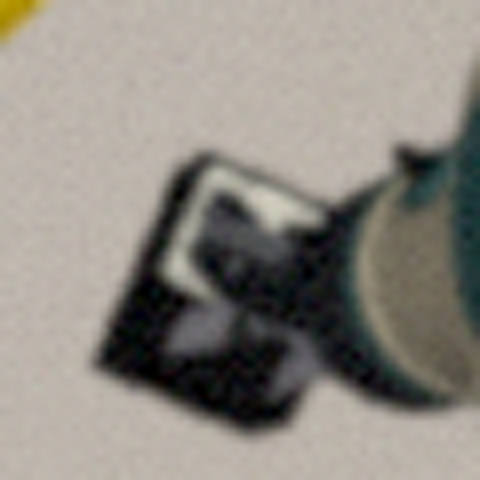

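```bash
python3 - <<'E'
import cv2,numpy as np
im=cv2.imread("pics/c1_full.png")[225:305,215:285]
cv2.imwrite("pics/c3.png",np.clip(cv2.resize(im,None,fx=7,fy=7,interpolation=cv2.INTER_CUBIC).astype(float)*1.8,0,255).astype(np.uint8))
E
```

```text
(no output)
```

View pics/c3.png

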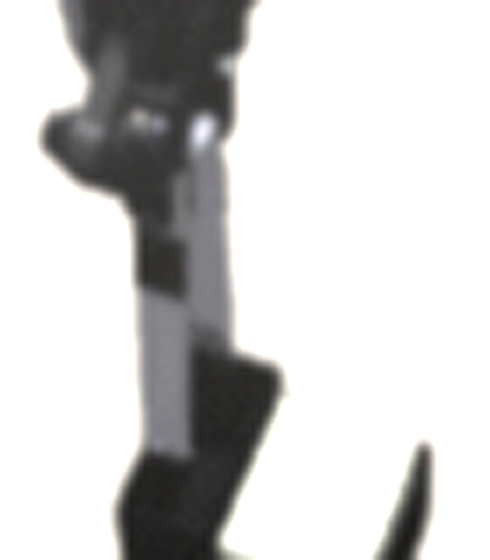

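```bash
python3 - <<'E'
from h import *
a=ray("side",239.2-.5,289.7-.5,.0985);b=ray("side",245.2-.5,275-.5,.0985)
print(a,b,np.linalg.norm(a-b),(a+b)/2)
Y=np.array([.423,.906,0])
for w in (.0125,.02,.025): print(w,[((proj("side",np.array([.5605,-.2352,.0985])+s*Y*w)-[215,225]+.5)*7).round(0) for s in (-1,1)])
E
```

```text
[ 0.551511   -0.25606369  0.0985    ] [ 0.56833966 -0.21601856  0.0985    ] 0.04343749625239979 [ 0.55992533 -0.23604112  0.0985    ]
0.0125 [array([179., 428.]), array([205., 370.])]
0.02 [array([171., 446.]), array([213., 352.])]
0.025 [array([165., 458.]), array([218., 341.])]
```

```bash
python3 - <<'E'
from h import *
st()
bot.move_l((.5603,-.2354,.27),vel=.15)
bot.move_l((.548,.2665,.27),vel=.2,ori=ori(-77.5)); st()
bot.move_l((.548,.2665,.195),vel=.15); bot.dwell(.15); o=st('hover')
print(Ro.from_quat(o['orientation']).as_matrix().round(3)[:,1])
snap("side","d1",(190,95,90,100),6)
snap("top","d2",(160,150,80,80),7)
E
```

```text
t 10.78 gap 0.3438 p [ 0.5606 -0.2354  0.2388] F [ 0.19 -0.13 -0.8 ] q [ 0.7   0.61 -0.57  1.62  0.37  1.02  1.15]
 t 13.78 gap 0.3497 p [0.5482 0.2657 0.27  ] F [-0.23 -0.4  -0.19] q [-0.27  0.55 -0.37  1.58  0.22  1.05 -0.48]
hover t 14.58 gap 0.3452 p [0.5488 0.267  0.1963] F [-0.48 -0.19 -1.01] q [-0.28  0.63 -0.35  1.67  0.26  0.89 -0.52]
[0.976 0.216 0.002]
```

View pics/d1.png

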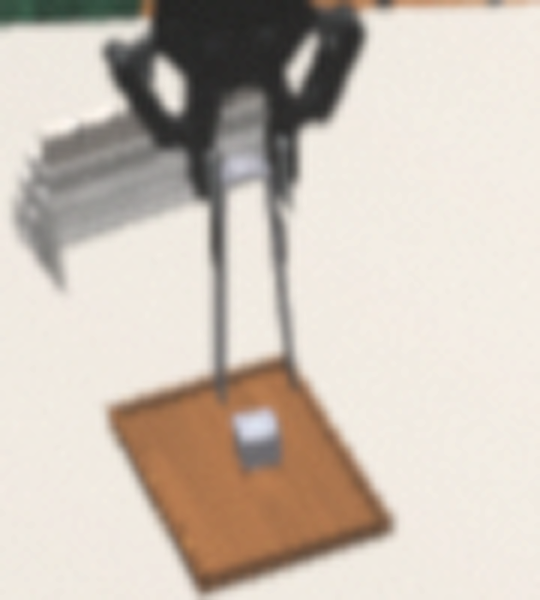

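View pics/d2.png

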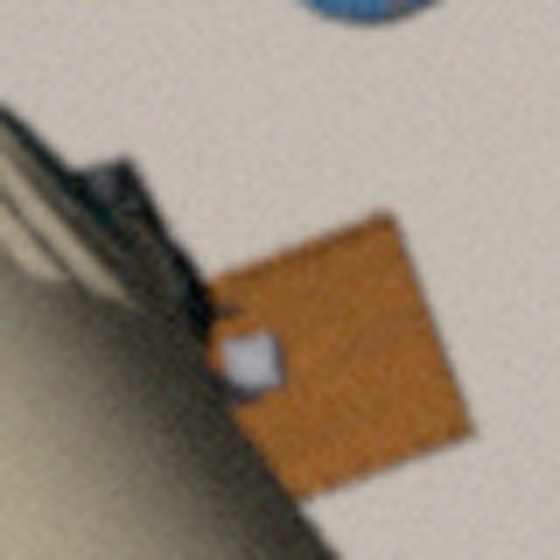

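```bash
python3 - <<'E'
from h import *
f=lambda u,v:(u/6+190-.42,v/6+95-.42)
m=ray("side",*f(257.5,392),.0563); c=ray("side",*f(256,424),.03); l=ray("side",*f(222,398),.0563); r=ray("side",*f(293,387),.0563)
print(m,c,l,r,np.degrees(np.arctan2(*(r-l)[[1,0]])))
g=lambda u,v:(u/7+160-.43,v/7+150-.43)
print("top cube",ray("top",*g(252,361),.03))
E
```

```text
[0.54944719 0.26604291 0.0563    ] [0.54730011 0.26736668 0.03      ] [0.52878667 0.26245698 0.0563    ] [0.57017393 0.26877799 0.0563    ] 8.683589660529965
top cube [0.54857157 0.26622175 0.03      ]
```

```bash
python3 - <<'E'
from h import *
print(bot.move_l((.5473,.2668,.151),vel=.08,until_force=5)); bot.dwell(.1); st('down')
print(effector.close(120)); bot.dwell(.2); st('sq')
snap("side","e1",(190,105,90,90),6)
E
```

```text
False
down t 15.48 gap 0.3497 p [0.5477 0.2671 0.1516] F [-0.68  0.48 -1.12] q [-0.3   0.68 -0.33  1.71  0.29  0.8  -0.54]
False
sq t 15.9 gap 0.3005 p [0.5474 0.2669 0.1512] F [ 0.29 -0.58 -0.27] q [-0.3   0.68 -0.33  1.71  0.29  0.8  -0.54]
```

View pics/e1.png

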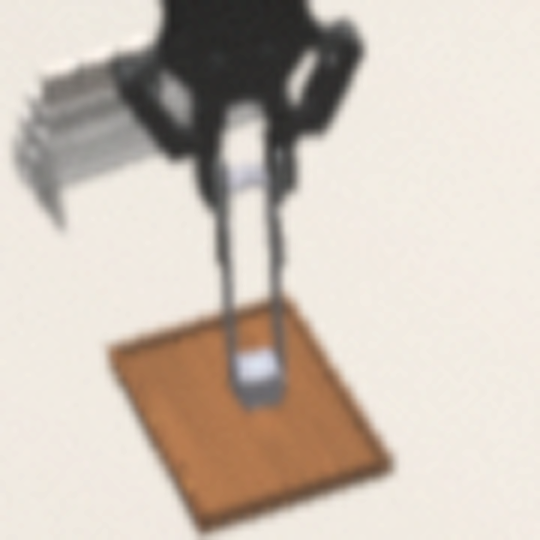

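```bash
python3 - <<'E'
from h import *
bot.move_l((.5473,.2668,.26),vel=.12); bot.dwell(.3); st('lift')
snap("side","f1",(190,65,90,100),6)
E
```

```text
lift t 17.31 gap 0.3001 p [0.5471 0.2667 0.2595] F [ 0.24 -0.08 -0.44] q [-0.27  0.56 -0.37  1.6   0.23  1.03 -0.49]
```

View pics/f1.png

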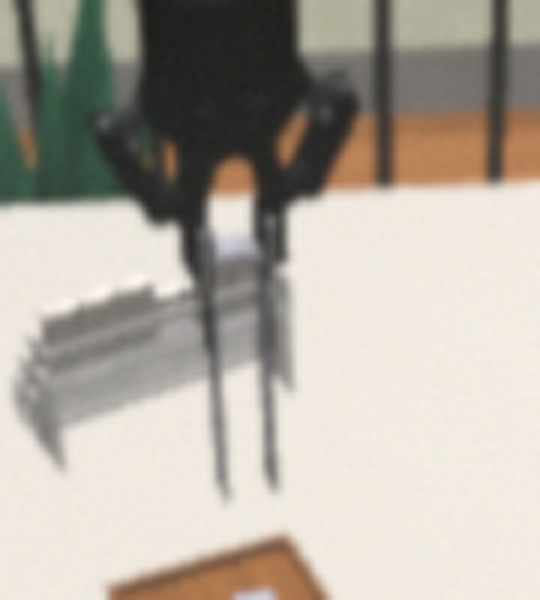

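```bash
python3 - <<'E'
from h import *
f=((proj("side",(.5471,.2667,.1195))-[190,65]+.42)*6).round(0);print('pred tip',f)
bot.move_l((.53,.105,.24),vel=.2,ori=ori(-77.5))
bot.move_l((.53,.105,.155),vel=.12)
print(bot.move_l((.53,.105,.134),vel=.03,until_force=2.5)); st('down')
snap("side","g0",(190,135,90,100),6)
effector.let_go(); bot.dwell(.1); st('open')
snap("side","g1",(190,135,90,100),6)
E
```

```text
pred tip [248. 487.]
True
down t 19.71 gap 0.302 p [0.5309 0.1053 0.1406] F [-0.54 -0.05  6.17] q [-0.04  0.61 -0.32  1.91  0.29  0.66 -0.31]
open t 20.47 gap 1.0003 p [0.5297 0.1048 0.14  ] F [-0.07 -0.29  0.26] q [-0.04  0.61 -0.32  1.91  0.29  0.67 -0.31]
```

View pics/g1.png

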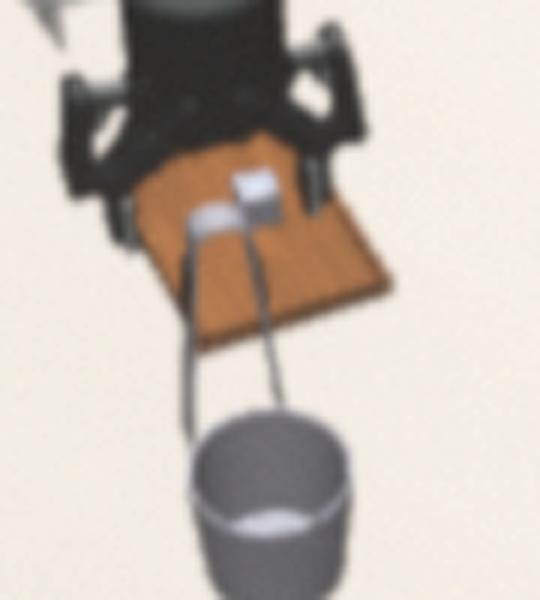

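View pics/g0.png

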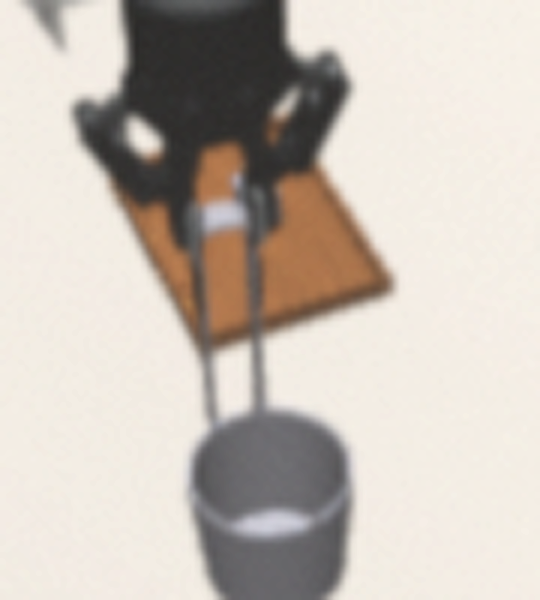

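```bash
python3 - <<'E'
from h import *
effector.close(20); bot.dwell(.05); st('20')
bot.move_l((.53,.105,.215),vel=.15)
bot.move_l((.5474,.2668,.21),vel=.2,ori=ori(-77.5)); bot.dwell(.1)
snap("side","h0",(190,85,90,100),6); st('over')
E
```

```text
20 t 21.11 gap 0.3476 p [0.5301 0.1049 0.1402] F [-0.07 -0.06  1.75] q [-0.04  0.61 -0.32  1.91  0.29  0.67 -0.31]
over t 22.88 gap 0.343 p [0.5478 0.2648 0.21  ] F [ 0.16  0.69 -1.18] q [-0.28  0.61 -0.35  1.66  0.25  0.92 -0.51]
```

View pics/h0.png

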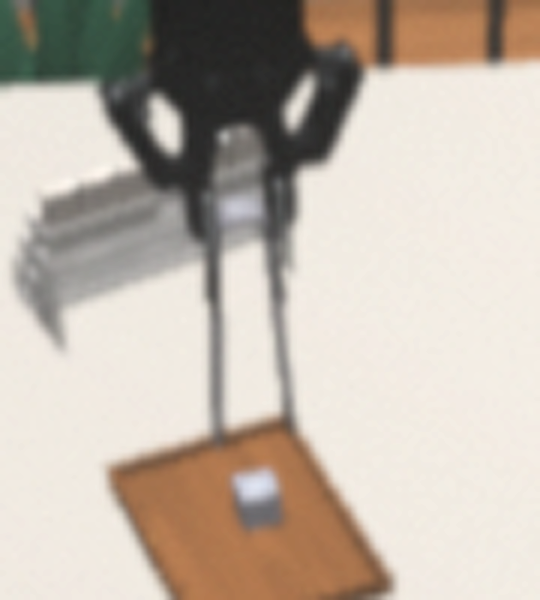

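```bash
python3 - <<'E'
from h import *
bot.move_l((.5474,.2668,.155),vel=.1)
print(bot.move_l((.5474,.2668,.142),vel=.03,until_force=2.5)); st('down')
effector.let_go(); bot.dwell(.1); st('open')
snap("side","i1",(190,95,90,100),6)
E
```

```text
True
down t 23.95 gap 0.3458 p [0.5481 0.2673 0.146 ] F [-0.78 -0.49  5.12] q [-0.3   0.69 -0.32  1.71  0.29  0.79 -0.54]
open t 24.63 gap 0.9991 p [0.5473 0.2667 0.1452] F [ 0.07 -0.65 -0.46] q [-0.3   0.69 -0.32  1.71  0.29  0.79 -0.54]
```

View pics/i1.png

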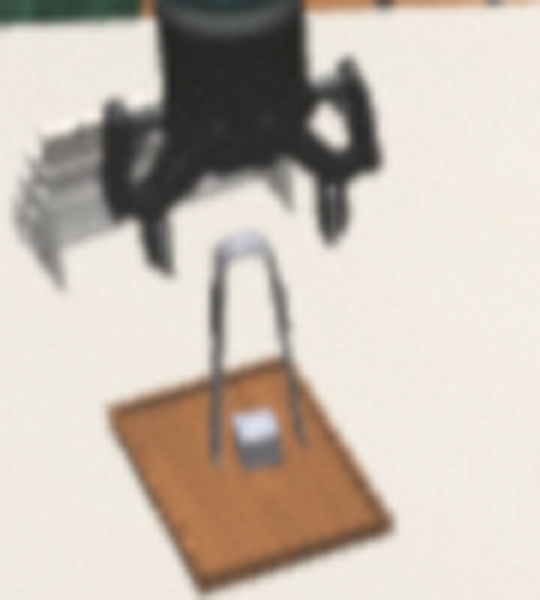

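```bash
python3 - <<'E'
from h import *
print(bot.move_l((.5474,.2668,.103),vel=.1,until_force=6)); st('low')
effector.close(50); bot.dwell(.15); st('sq')
bot.move_l((.5474,.2668,.16),vel=.1); bot.dwell(.2); st('lift')
snap("side","j1",(190,75,90,100),6)
E
```

```text
False
low t 25.26 gap 1.0007 p [0.5474 0.267  0.1029] F [ 0.31  0.88 -0.2 ] q [-0.32  0.74 -0.3   1.74  0.31  0.7  -0.56]
sq t 25.93 gap 0.3844 p [0.5483 0.2674 0.1044] F [-1.32 -0.36  5.84] q [-0.32  0.74 -0.3   1.74  0.31  0.7  -0.56]
lift t 26.85 gap 0.3816 p [0.5469 0.2665 0.1592] F [-0.69  0.26 -0.43] q [-0.3   0.67 -0.33  1.7   0.28  0.82 -0.53]
```

View pics/j1.png

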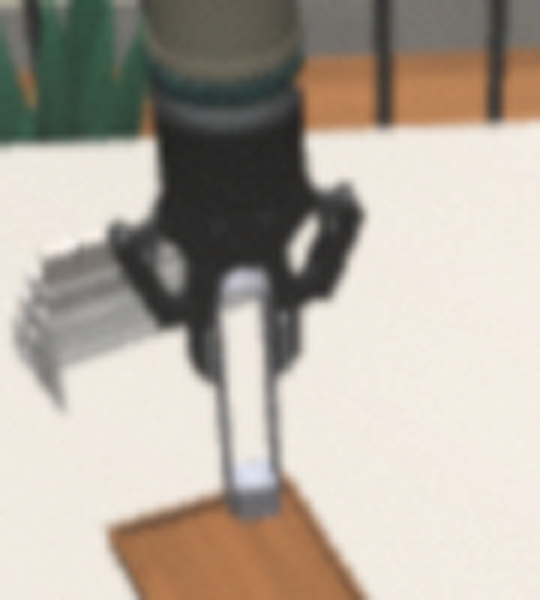

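```bash
python3 - <<'E'
from h import *
bot.move_l((.5474,.2668,.215),vel=.15)
bot.move_l((.549,.005,.215),vel=.2,ori=ori(-77.5)); bot.dwell(.1); st('over')
snap("side","k1",(190,125,90,100),6)
snap("top","k2",(220,150,80,80),7)
E
```

```text
over t 28.98 gap 0.3825 p [0.549  0.0065 0.215 ] F [-0.09  0.19 -1.58] q [ 0.18  0.52 -0.36  1.81  0.24  0.85 -0.08]
```

View pics/k1.png

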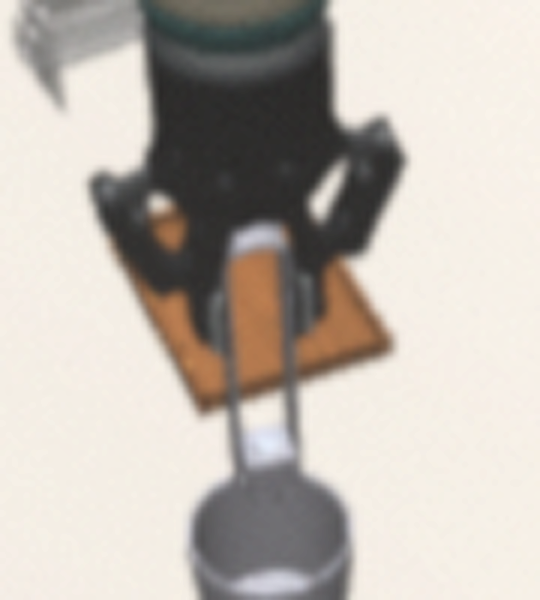

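View pics/k2.png

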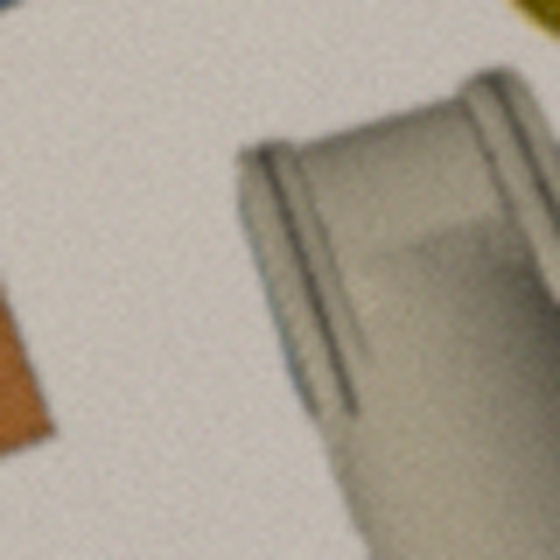

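```bash
python3 - <<'E'
from h import *
f=((proj("side",(.549,.005,.1415))-[190,125]+.42)*6).round(0);print('pred cubetop',f)
print(bot.move_l((.549,.005,.125),vel=.12,until_force=8)); st()
print(bot.move_l((.549,.005,.103),vel=.03,until_force=2)); bot.dwell(.15); st('down')
effector.let_go(); bot.dwell(.3); st('open')
snap("side","l1",(190,145,90,100),6)
E
```

```text
pred cubetop [264. 446.]
False
 t 29.98 gap 0.3801 p [0.5496 0.0052 0.1255] F [ 0.5   1.23 -1.1 ] q [ 0.14  0.64 -0.31  1.89  0.31  0.65 -0.14]
True
down t 30.78 gap 0.3872 p [0.5488 0.005  0.1044] F [-0.26 -0.95  4.43] q [ 0.13  0.68 -0.29  1.91  0.32  0.6  -0.15]
open t 31.65 gap 1.0024 p [0.548  0.0047 0.1038] F [ 0.54 -0.33 -0.53] q [ 0.13  0.68 -0.29  1.91  0.32  0.6  -0.15]
```

View pics/l1.png

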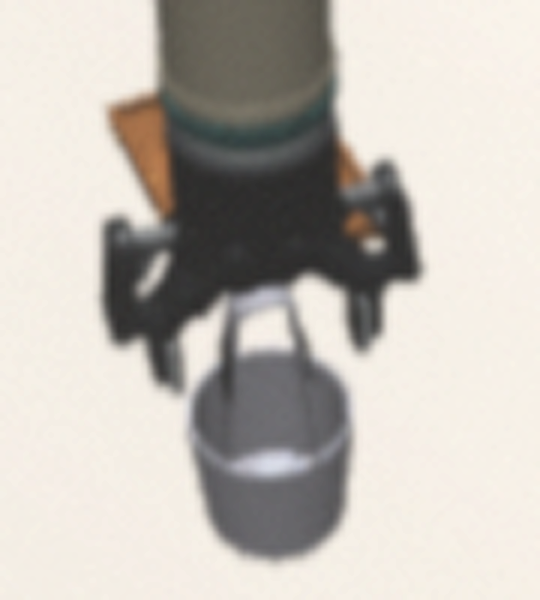

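```bash
python3 - <<'E'
from h import *
bot.move_l((.549,.005,.146),vel=.1); bot.dwell(.1); st()
snap("side","m0",(190,125,90,100),6)
effector.close(20); bot.dwell(.1); st('20')
bot.move_l((.549,.005,.185),vel=.08); 
bot.move_l((.549,.005,.25),vel=.12); bot.dwell(.1); st('up')
snap("side","m1",(190,115,90,110),5)
E
```

```text
t 32.38 gap 1.0015 p [0.5484 0.0049 0.1454] F [ 0.79  0.46 -0.25] q [ 0.15  0.62 -0.32  1.88  0.29  0.7  -0.12]
20 t 33.07 gap 0.351 p [0.5493 0.0051 0.1461] F [ 0.68 -0.68 -0.74] q [ 0.15  0.62 -0.32  1.88  0.29  0.7  -0.12]
up t 34.5 gap 0.3513 p [0.5482 0.0049 0.2489] F [ 0.41  0.22 -1.34] q [ 0.19  0.48 -0.38  1.77  0.21  0.93 -0.05]
```

View pics/m1.png

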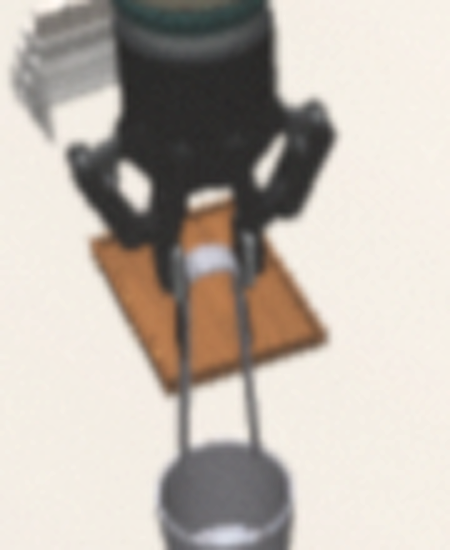

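View pics/m0.png

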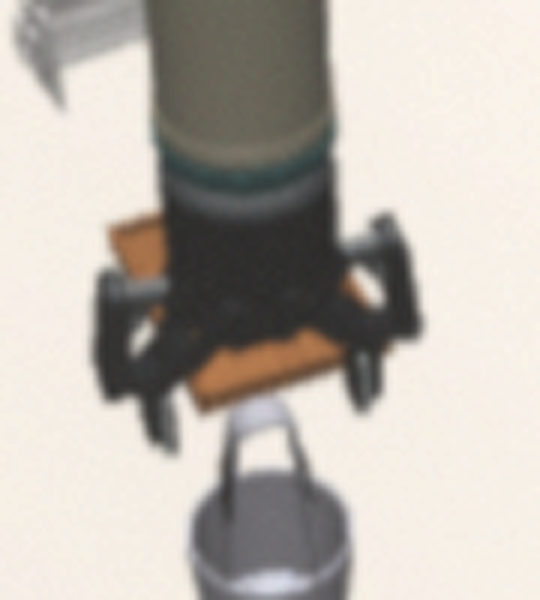

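```bash
python3 - <<'E'
from h import *
bot.move_l((.549,.005,.265),vel=.15)
bot.move_l((.5608,-.235,.265),vel=.2,ori=ori(-25))
bot.move_l((.5608,-.235,.238),vel=.1); bot.dwell(.15); o=st('hover'); print(Ro.from_quat(o['orientation']).as_matrix().round(3)[:,1])
snap("side","n1",(205,220,80,85),7)
snap("top","n2",(320,150,60,60),9)
E
```

```text
hover t 36.72 gap 0.3441 p [ 0.5614 -0.2348  0.2387] F [-0.14 -0.17 -0.77] q [ 0.7   0.61 -0.58  1.62  0.38  1.02  1.14]
[0.422 0.906 0.   ]
```

View pics/n1.png

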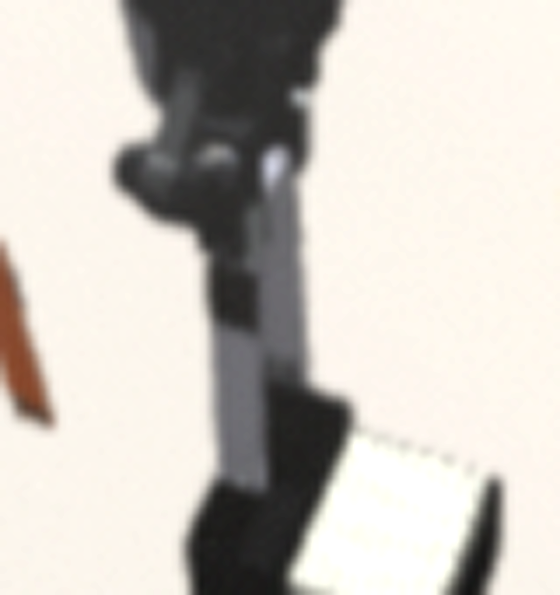

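View pics/n2.png

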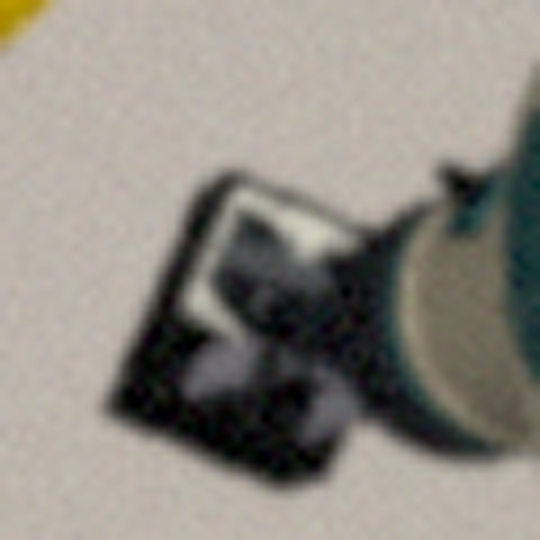

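```bash
python3 - <<'E'
from h import *
print(bot.move_l((.5608,-.235,.155),vel=.1,until_force=4)); st()
print(bot.move_l((.5608,-.235,.141),vel=.04,until_force=2.5)); st('down')
E
```

```text
False
 t 37.8 gap 0.3538 p [ 0.5614 -0.235   0.1556] F [ 0.32  0.33 -0.3 ] q [ 0.67  0.71 -0.53  1.7   0.45  0.85  1.08]
True
down t 38.14 gap 0.3461 p [ 0.5615 -0.2354  0.1437] F [ 0.16 -0.41  3.59] q [ 0.67  0.72 -0.52  1.71  0.46  0.83  1.07]
```

Contact at TCP 0.1437, exactly the original standing height. Release and retreat.

```bash
python3 - <<'E'
from h import *
effector.let_go(); bot.dwell(.2)
bot.move_l((.5608,-.235,.29),vel=.12); st('up')
bot.move_l((.45,-.40,.35),vel=.25); bot.dwell(.3); st()
snap("side","o1",(200,190,100,130),5)
snap("top","o2",(175,160,200,90),4)
E
```

```text
up t 40.3 gap 1.0025 p [ 0.5603 -0.2349  0.2892] F [-0.2   0.08 -0.26] q [ 0.72  0.57 -0.6   1.55  0.34  1.13  1.17]
 t 41.58 gap 1.0039 p [ 0.4506 -0.3991  0.3498] F [-0.32 -0.14 -0.19] q [ 1.05  0.51 -0.61  1.48  0.3   1.25  1.54]
```

View pics/o1.png

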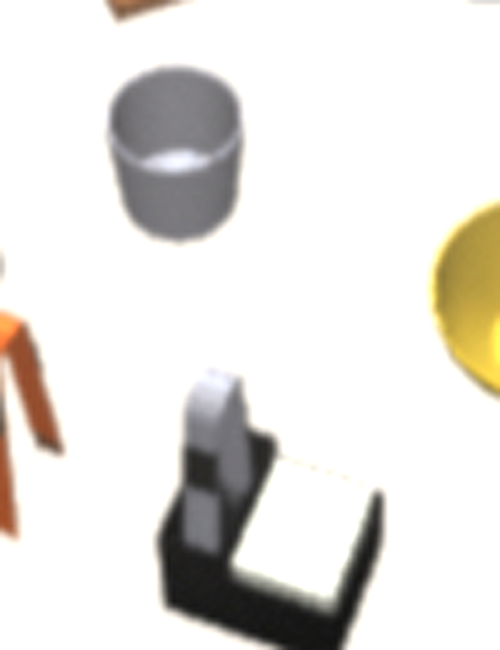

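View pics/o2.png

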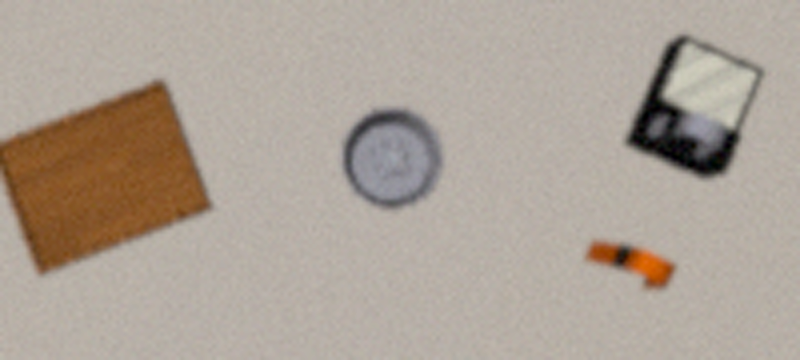

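The top view shows the cube in the middle of the tumbler (around (392,157) in the crop) and the tray empty. The tongs stand upright in the well, and the tumbler is where it started. I'm handing in the job.

```bash
python3 - <<'E'
from h import *
print(job.finish_job()); 
E
```

```text
the job is handed in; nothing more can be done
None
```

The cube is in the tumbler, the tongs are back in their well, and I handed the job in at about 42 s of the 58 s allowed. No verdict was reported.

- **Gripping the tongs:** The gripper has no way to hold a part-open position, and at its lowest force it squeezed the tongs too far when I gripped them at the rubber pads. I carried them by the top, just under the bow, where 20 N leaves the tips about 39 mm apart.
- **Failed first pick:** A first attempt to pinch the cube from that high grip, at 120 N, did not lift it. I stood the tongs on the open table, regripped them and stood them over the cube. I then gripped the rubber pads at 50 N, and that lifted it.
- **Placing the cube:** I lowered the cube into the tumbler until a force of about 4 N showed the tips had reached the bottom, then let go. I lifted the tongs out with the high grip, empty, and set them back in the well.

**Last checks:** The final pictures show the cube in the middle of the tumbler, which stands upright where it was, and the tray empty. The tongs stand upright in the well, at the same tool height as when I first took them (within 1 mm). The gripper was open and clear of everything.

The bowl and the orange tongs looked undisturbed. I did not check the ashtray, clip or domino holder again at the end, though the arm never worked close to them. I could not measure the contact forces between tongs and cube, so I judged those steps from the pictures.

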